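# Change to the wide drum on the tilted-spindle sander

### The job

Get the spindle sander ready for bevelling: in the drum rack, lift the red-tabbed spring finger off the wide brown sanding drum so that it stays up, then take that drum out and fit it on the tilted spindle of the sander, its flat matched to the spindle's flat, pushed fully home against the flange. Do not force it on, and leave the slim drum and everything else on the bench where they are.

Things in the scene. Friction and masses are not known exactly. Their poses are not given: they have to be found in the camera images.
- drum: Wide sanding drum to be fitted: 91 mm tall, about 0.35 kg, brown abrasive sleeve 64 mm across up to 55 mm, then a bare hub. D-shaped bore right through: 26 mm round diameter, flat 8 mm from the axis. Origin: on the axis at the underside. z: up the axis; x: from the axis to the flat. Starts upright in one of the rack's nests on a pin 11 mm across, 14 mm high, that does not set its rotation.
- drum_hub (a point): On the drum's axis 78 mm above its underside: middle of the round bare aluminium hub, 40 mm across, from 55 to 91 mm up. Grip it here, at any rotation. A red mark on the hub's top rim and down its side stands over the flat of the bore. Axes as the drum's.
- spindle: Sander's D-shaped steel spindle: 23 mm across, flat 6.8 mm from the axis, 56 mm long, tilted 23 to 37 degrees from vertical towards the robot. Origin: on the axis at the top face of its flange, a dark disc 52 mm across on which the drum's underside must rest. z: up the axis to the tip; x: from the axis to the flat. It turns stiffly (0.15 N m) on its axis; the tilt is locked.
- spindle_tip (a point): Tip of the spindle, 56 mm from the flange along its axis; the last 12 mm taper to 15 mm across. The flat has a red line and a red mark beside it on the flange, and faces roughly up and away from the robot. The drum goes on only if its x and the spindle's agree within about 7 degrees.
- sander: Tilting-spindle sander let into the bench: cast table 260 mm (x) by 250 mm (y), its top 45 mm above the bench; the spindle's flange sits at its middle, 40 mm above the bench, in a throat that leaves at least 6 mm all round the seated drum. Origin: middle of the table, at bench height; x away from the robot, z up. Fixed.
- nest_a (a point): Rack nest a: where the axis of a drum standing there meets the rack's board, 18 mm above the bench. Axes are the rack's: x from the robot's side towards the finger's bracket, y along the row towards nest a (the nests are 125 mm apart), z up. Board 170 x 260 mm, fixed.
- nest_b (a point): Rack nest b, 125 mm along -y of the rack from nest a; otherwise the same.
- finger_a (a joint): Spring hold-down finger over nest a: steel arm 10 mm wide, hinged 70 mm beyond the nest, pressing on the hub's top with about 4 N. Angle in rad: 0 down, grows as its red tab swings up and over, stop at 1.9. Over-centre spring: about 2.5 N at the tab lifts it; let go below about 0.9 it snaps down again, past that it flicks up by itself to the stop and stays.
- finger_b (a joint): The same finger over nest b. When a finger is down the top of its tab stands 153 mm above the bench (lift the drum clear of the other one); raised, it leans back beyond its bracket, up to 240 mm above the bench.
- finger_a_hinge (a point): Hinge of finger a: on the hinge line in the middle of the arm, 117 mm above the bench, 70 mm beyond nest a. Axes as the rack's; the hinge line is y.
- finger_b_hinge (a point): Hinge of finger b, likewise.
- finger_a_tab (a point): Point to pinch on finger a's red tab, an upright plate at its free end, 10 mm thick along the hinge line (pinch across that), 26 mm long, 36 mm high. While down, the point is 113 mm from the hinge towards the robot and 22 mm above it, 14 mm under the tab's top edge. It moves with the finger and can turn between the pads, so the tool may stay upright.
- finger_b_tab (a point): The same point on finger b.
- slim_drum: Bystander, not to be used: slim dark grey drum 44 mm across with the same hub, round bore, in the other nest under its own finger. Origin on the axis at its underside.
- cork_block: Bystander: cork sanding block 45 x 90 x 30 mm lying on the sander's table. Origin at the centre of its underside.
- panel: Bystander: white primed wooden cross 300 mm long, 22 mm thick, lying at the left side. Origin at the underside of its long member's middle.
- gesso_jar: Bystander: jar 72 mm across, 100 mm high. Origin at the centre of its underside.
- offcut: Bystander: wooden block 45 x 100 x 45 mm near the robot. Origin at the centre of its underside.
- brush: Bystander: hand brush lying at the right side.
- mallet: Bystander: rubber mallet lying at the right side.

How it is judged:
By the outcome, as a careful person would: the job done as asked, in the order asked, and still so for the second after the job is handed in, with the robot touching nothing.
It also fails if it takes over 58 s, if anything falls off the work surface, if the arm or the gripper's body presses on something with over 40 N, if the wrist force passes 120 N, or if a joint passes its speed limit or range.

### The arm

A 6-joint arm with a two-finger parallel gripper is mounted at the origin on the work surface. World frame = base frame: x ahead of the robot, y to its left, z up, the work surface at z = 0. Lengths are in m, angles in degrees, forces in N, time in s.
With the tool pointing down it reaches from about 0.325 to 0.775 m from the base axis. Payload 5.5 kg.
Tool frame: the origin (TCP) lies at the centre of the arm's flange, where the gripper is bolted on; the fingertips stand 182 mm ahead of it and the grasp point (between the pads) lies 163 mm ahead of it; z points along the fingers, y is the line along which they close (so a half turn about z gives the same grasp; the last joint's range is limited). The gripper opens to 88 mm and grips with 3 to 60 N. Pads are 20 mm wide; open, the fingers measure 115 mm over their backs; the gripper's body (75 mm by 178 mm) begins 61 mm behind the grasp point.
Start: joints at [65.735, 5.22, 70.514, -0, 104.267, -3.249], TCP at [0.215, 0.56, 0.405] pointing down, gripper open.
Joint ranges: [-164.24, 164.24], [-49.07, 125.15], [9.68, 141.18], [-86.29, 266.29], [3.28, 154.24], [-151.56, 151.56]. Speed limits (degrees/s): [147.25, 147.25, 172.46, 180, 180, 180].

### API

Orientations are given as [roll, pitch, yaw] about the fixed x, y, z axes, in that order (R = Rz(yaw) Ry(pitch) Rx(roll)).
In Python, from station import r gives the robot as it stands. The module is installed in compiled form; this text tells all that it offers. Calls block until the motion is done:
- r.reach(position, orientation): joint-space move of the TCP to a pose.
- r.servo_line(position, rotation=None, speed=0.15): straight line of the TCP; rotation=None keeps the orientation; speed is the mean speed in m/s.
- r.move_joints(angles): joint-space move.
- r.let_go() and r.grab(squeeze=None): open the fingers fully, or close them until they stop; squeeze is the grip in N (None keeps the last).
- r.wait(seconds).
- r.inverse_kinematics(position, orientation): joint angles nearest the present ones, or None.
- r.sense(): the state.
- r.snapshot(name): name is "scene" or "top"; returns a dict with "frame" (420x560x3 uint8, red, green, blue), "fx", "fy", "cx", "cy" (pixels), "R" (3x3) and "t" (3): a world point X has camera coordinates R X + t. Camera axes: x right, y down, z forward; pixel columns grow to the right and rows downward; lengths in m; the calibration is good to about 2 mm. A picture is of the moment at which its call begins. There is no depth.
A pose or a line that the arm cannot do raises r.IKError and nothing moves.
- r.hand_in(): hands the job in; it is judged then, once.
The state is a dict: "clock": time; "joints": joint angles; "joint_vel": joint speeds; "joint_torque": joint torques, N m; "tcp_pos": TCP position; "orientation": TCP orientation; "contact_force": force on the tool from outside, world axes, zero at the start; "torque": the same for the moment, N m; "opening": finger opening in m; "gripper_force": force on a finger pad.
Only numpy, scipy, OpenCV 4.12 (cv2) and the standard library are available. Lean on these libraries where they do the work, as an engineer would, in place of code of your own. Each camera call takes 0.05 s, during which the arm holds its last target. There are 200 camera calls.

## Working session

There is one attempt and no reset: what is moved stays moved. The work goes in short steps, each a Python script; the robot and the scene stay as the last script left them, time stands still between calls to the robot, and variables do not carry over. Pictures are saved under pics/ and viewed, at most 10 in all, crops included, and the job is handed in when it is done.

```bash
mkdir -p pics; ls; python3 - <<'E'
from station import r
import cv2,numpy as np
for n in ("scene","top"):
    s=r.snapshot(n); f=s["frame"]
    cv2.imwrite(f"pics/{n}0.png",cv2.cvtColor(f,cv2.COLOR_RGB2BGR))
    np.savez(f"{n}0.npz",**s)
    R=np.array(s["R"]);print(n,s["fx"],s["cx"],s["cy"],"campos",-R.T@np.array(s["t"]),R.round(3).tolist())
print(r.sense())
E
```

```text
pics
scene 423.2638232605089 281.15418544114516 213.04149223270363 campos [ 1.01073109 -0.74217933  1.11458586] [[0.847, 0.532, -0.007], [0.393, -0.633, -0.667], [-0.359, 0.562, -0.745]]
top 382.816253455623 283.08796952323473 204.43034533359773 campos [0.30698263 0.01854748 1.2979565 ] [[-0.002, -1.0, -0.0], [-0.98, 0.002, -0.201], [0.201, 0.0, -0.98]]
{'clock': 0.1, 'joints': array([ 6.57338789e+01,  5.26012594e+00,  7.05716071e+01, -1.18319962e-03,
        1.04265073e+02, -3.24860077e+00]), 'joint_vel': array([ 0.01562588, -0.08700982, -0.05291875, -0.03110506, -0.04449479,
       -0.04030386]), 'joint_torque': array([ 2.71252007e-03, -4.47853446e+01, -4.07571852e+01,  7.01529393e-02,
        2.83247943e-02, -9.92497144e-05]), 'tcp_pos': array([0.21522473, 0.56014429, 0.403639  ]), 'orientation': array([-1.79903284e+02, -4.34049520e-03,  1.58982185e+02]), 'contact_force': array([ 0.30533525, -0.11764957,  0.09493293]), 'torque': array([ 0.01588117,  0.04131071, -0.03114711]), 'gripper_force': 0.0, 'opening': 0.08788923512831912}
```

View pics/scene0.png

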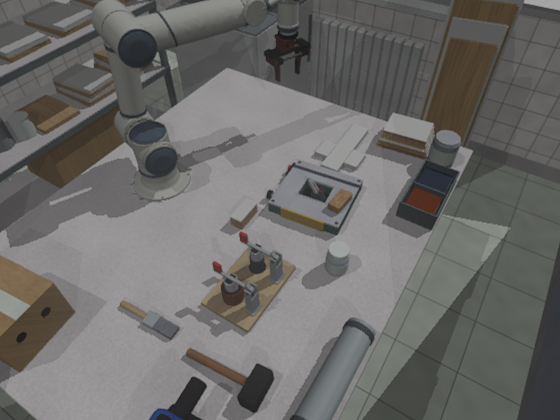

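View pics/top0.png

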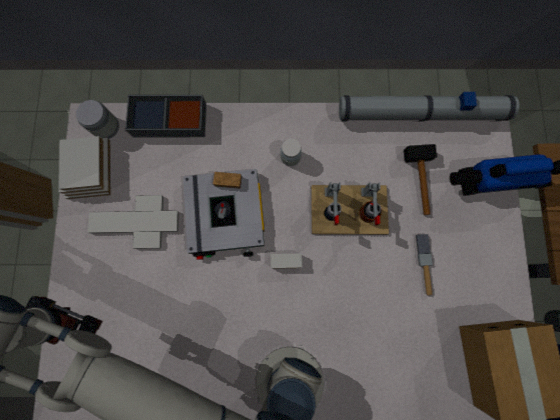

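The wide brown drum is in the right nest in the top view (about px 372,211) and the slim drum is at about 333,212. The sander's throat is at about 223,211. I'll enlarge these areas.

```bash
python3 - <<'E'
import cv2,numpy as np
t=cv2.imread("pics/top0.png");s=cv2.imread("pics/scene0.png")
c=lambda im,x,y,w,h:cv2.resize(im[y:y+h,x:x+w],(400,300),interpolation=cv2.INTER_CUBIC)
a=np.vstack([np.hstack([c(t,305,172,100,75),c(t,203,191,40,30)]),np.hstack([c(s,200,225,100,75),c(s,293,168,56,42)])])
a=np.clip(a.astype(float)*1.4,0,255).astype(np.uint8)
cv2.imwrite("pics/m1.png",a)
E
```

```text
(no output)
```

View pics/m1.png

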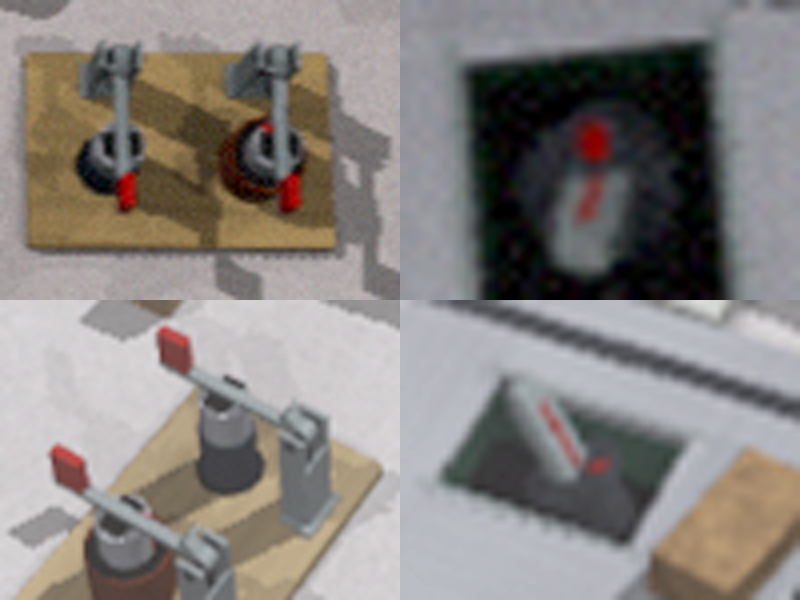

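The crops show tab b (brown drum) at crop px (290,193) and tab a at (126,193). The drum's red mark is at about (265,128). In the sander, the flange mark is at (594,140) and the spindle tip near (582,262). Next I'll fit the rack pose from both views and average some frames for the sander.

```bash
cat > h.py <<'E'
import numpy as np, cv2
from scipy.optimize import least_squares
def load(n): return dict(np.load(n))
def proj(s,X):
    X=np.atleast_2d(X); c=X@np.array(s["R"]).T+np.array(s["t"])
    return np.c_[s["fx"]*c[:,0]/c[:,2]+s["cx"], s["fy"]*c[:,1]/c[:,2]+s["cy"]]
def avg(r,n,k):
    s=[r.snapshot(n) for _ in range(k)]; d=dict(s[0]); d["frame"]=np.mean([q["frame"] for q in s],0); return d
def reds(f,box,th=45):
    x0,y0,x1,y1=box; g=f.astype(float)[y0:y1,x0:x1]
    e=g[...,0]-np.maximum(g[...,1],g[...,2]); 
    n,l,st,c=cv2.connectedComponentsWithStats((e>th).astype(np.uint8),connectivity=8)
    out=[]
    for i in range(1,n):
        yy,xx=np.nonzero(cv2.dilate((l==i).astype(np.uint8),np.ones((3,3)))); w=np.clip(e[yy,xx],0,None)
        out.append((st[i,4],(xx*w).sum()/w.sum()+x0,(yy*w).sum()/w.sum()+y0))
    return out
def rack(p,X):
    x,y,a=p; X=np.atleast_2d(X); c,s_=np.cos(a),np.sin(a)
    return np.c_[x+c*X[:,0]-s_*X[:,1], y+s_*X[:,0]+c*X[:,1], .018+X[:,2]]
E
python3 - <<'E'
from h import *
from station import r
for n in ("scene","top"): np.savez(n+"1.npz",**avg(r,n,6))
t=load("top1.npz");s=load("scene1.npz")
rt=reds(t["frame"],(305,172,405,247)); rs=reds(s["frame"],(200,225,300,300))
print(rt,rs, reds(t["frame"],(203,191,243,221)),reds(s["frame"],(293,168,349,210)))
def c2(im):
    return lambda x,y,w,h:cv2.resize(im[y:y+h,x:x+w],(400,600),interpolation=cv2.INTER_CUBIC)
T=cv2.resize(t["frame"][160:265,170:278].astype(np.float32),(400,389),interpolation=cv2.INTER_CUBIC)
S=cv2.resize(s["frame"][155:235,262:370].astype(np.float32),(400,296),interpolation=cv2.INTER_CUBIC)
U=np.zeros((400,800,3),np.float32);U[:389,:400]=T;U[:296,400:]=S
cv2.imwrite("pics/m2.png",np.clip(U[...,::-1]*1.5,0,255).astype(np.uint8))
E
```

```text
[(np.int32(5), np.float64(371.2144829702363), np.float64(203.4013501073949)), (np.int32(34), np.float64(336.4311761684643), np.float64(219.24726074302345)), (np.int32(44), np.float64(377.3068100358423), np.float64(219.62614601018674))] [(np.int32(23), np.float64(242.9337958520924), np.float64(234.1583880729205)), (np.int32(25), np.float64(216.35764152899702), np.float64(263.9771894656805))] [(np.int32(10), np.float64(221.8579431772709), np.float64(204.67166866746697)), (np.int32(1), np.float64(221.18233082706766), np.float64(211.6296992481203))] [(np.int32(1), np.float64(314.216404886562), np.float64(184.97294938917975)), (np.int32(1), np.float64(320.1177315147164), np.float64(190.77099784637474))]
```

View pics/m2.png

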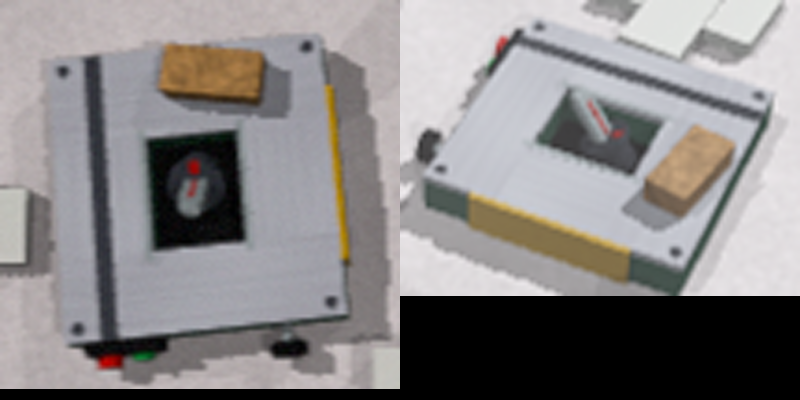

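The table's four dark corner screws give the table pose: top crop (63,72), (307,47), (331,302), (77,329) and scene crop (540,27), (766,96), (676,252), (440,170). I'll fit the rack, table and spindle from these.

```bash
cat > fit.py <<'E'
from h import *
t=load("top1.npz");s=load("scene1.npz"); k=108/400
# rack: tab plate centres
rt=np.array([[336.43,219.25],[377.31,219.63]]); rs=np.array([[242.93,234.16],[216.36,263.98]])
P=np.array([[-.043,0,.117],[-.043,-.125,.117]])
f=lambda p:np.r_[proj(t,rack(p,P))-rt,proj(s,rack(p,P))-rs].ravel()
o=least_squares(f,[.5,-.15,0]);print("rack",o.x,np.rad2deg(o.x[2]),o.fun.round(2)); np.save("rack.npy",o.x)
for n in(0,-.125): print("nest",rack(o.x,[0,n,0]))
print("hub b top px",proj(t,rack(o.x,[0,-.125,.091])),"mark direction check")
# screws
def spot(S,x,y):
    g=S["frame"].mean(2); xi,yi=int(round(x)),int(round(y)); w=g[yi-3:yi+4,xi-3:xi+4]
    m=np.clip(np.percentile(w,60)-w-8,0,None); Y,X=np.mgrid[yi-3:yi+4,xi-3:xi+4]; return [(X*m).sum()/m.sum(),(Y*m).sum()/m.sum()]
T=np.array([spot(t,170+x*k,160+y*k) for x,y in[(63,72),(307,47),(331,302),(77,329)]])
S=np.array([spot(s,262+x*k,155+y*k) for x,y in[(140,27),(366,96),(276,252),(40,170)]])
# order: top TL=(+x,+y) TR=(+x,-y) BR=(-x,-y) BL=(-x,+y); scene: top-left of image = (-x,+y)
Q=np.array([[1,1],[1,-1],[-1,-1],[-1,1]])
def sp(p,q):
    x,y,a,hx,hy=p;c,d=np.cos(a),np.sin(a);u=q[:,0]*hx;v=q[:,1]*hy
    return np.c_[x+c*u-d*v,y+d*u+c*v,0*u+.045]
QS=np.array([[-1,1],[1,1],[1,-1],[-1,-1]])
f=lambda p:np.r_[proj(t,sp(p,Q))-T,proj(s,sp(p,QS))-S].ravel()
o=least_squares(f,[.5,.2,0,.115,.115]);print("sander",o.x,np.rad2deg(o.x[2]),o.fun.round(2))
np.save("sander.npy",o.x)
# spindle
from scipy.spatial.transform import Rotation as Ro
def D(rad,z,n=48):
    a=np.linspace(0,2*np.pi,n,endpoint=False); return np.c_[np.minimum(rad*np.cos(a),.0068),rad*np.sin(a),0*a+z]
def frame(tilt,az,rot): # axis leans towards direction az
    return (Ro.from_euler('z',az)*Ro.from_euler('y',tilt)*Ro.from_euler('z',-az)*Ro.from_euler('z',rot)).as_matrix()
def mask(S,F,b,box):
    x0,y0,x1,y1=box
    p=np.vstack([D(.0115,0),D(.0115,.044),D(.0075,.056)])
    p=proj(S,p@F.T+b); h=cv2.convexHull(p.astype(np.float32))[:,0]
    ss=8; m=np.zeros(((y1-y0)*ss,(x1-x0)*ss),np.uint8)
    q=((h-[x0,y0]+.5)*ss-.5); cv2.fillPoly(m,[np.round(q*16).astype(np.int32)],255,shift=4)
    m=cv2.GaussianBlur(m.astype(np.float32)/255,(0,0),4)
    return cv2.resize(m,(x1-x0,y1-y0),interpolation=cv2.INTER_AREA)
bt=(214,205,230,221); bs=(306,175,324,194)
az0=o.x[2]+np.pi
def res(p,full=False):
    dx,dy,tilt,az=p; b=[o.x[0]+dx,o.x[1]+dy,.04]; F=frame(tilt,az,np.pi-0); out=[]
    for S_,bx in((t,bt),(s,bs)):
        g=S_["frame"][bx[1]:bx[3],bx[0]:bx[2],1:].mean(2); m=mask(S_,F,b,bx)
        A=np.c_[np.ones(m.size),m.ravel()]; c=np.linalg.lstsq(A,g.ravel(),rcond=None)[0]
        out.append((g.ravel()-A@c)/c[1])
    return np.concatenate(out)
from scipy.optimize import minimize
best=None
for ti in np.deg2rad([24,28,32,36]):
    w=minimize(lambda p:(res(p)**2).sum()+((p[0]/.003)**2+(p[1]/.003)**2)*.3+((p[3]-az0)/.05)**2*.3,[0,0,ti,az0],method="Nelder-Mead",
      options=dict(initial_simplex=[[0,0,ti,az0],[.003,0,ti,az0],[0,.003,ti,az0],[0,0,ti+.06,az0],[0,0,ti,az0+.06]],maxiter=400))
    print(np.r_[w.x[:2]*1e3,np.rad2deg(w.x[2:]),w.fun].round(2))
    if best is None or w.fun<best.fun: best=w
b=np.array([o.x[0]+best.x[0],o.x[1]+best.x[1],.04]);tilt,az=best.x[2:]
print("base",b,"tip",b+.056*frame(tilt,az,0)[:,2])
print(reds(t["frame"],(213,196,231,218),20),reds(s["frame"],(306,176,326,196),15))
np.save("spin.npy",np.r_[b,tilt,az])
E
python3 fit.py
```

```text
rack [ 0.5371679  -0.14217938 -0.01296514] -0.7428480816952978 [-1.17  1.56 -1.36  1.63  0.55  2.42  0.62  2.08]
nest [[ 0.5371679  -0.14217938  0.018     ]]
nest [[ 0.5355473  -0.26716888  0.018     ]]
hub b top px [[373.49274491 209.1226226 ]] mark direction check
sander [0.54640033 0.22046623 0.10557862 0.12078115 0.11224169] 6.049209382727658 [ 0.28 -0.39  0.27 -0.6   0.21 -0.43 -0.02  0.17 -0.18 -0.35 -0.36 -0.45
 -0.39 -0.26  0.23 -0.72]
[-12.66  10.83  15.21 187.45 676.55]
[-13.91   9.77  13.46 177.46 654.44]
[-15.97  10.74  10.43 190.86 660.26]
[-9.1000e-01 -4.7100e+00  4.3140e+01  1.8857e+02  9.6969e+02]
base [0.5324899 0.230238  0.04     ] tip [0.51946305 0.2308148  0.09446071]
[(np.int32(13), np.float64(221.8579431772709), np.float64(204.67166866746697)), (np.int32(7), np.float64(221.51186440677967), np.float64(210.48038740920097))] [(np.int32(14), np.float64(314.93521594684387), np.float64(186.19269102990035)), (np.int32(5), np.float64(320.1096385542169), np.float64(190.7078313253012))]
```

```bash
cat > fit2.py <<'E'
from h import *
from scipy.optimize import minimize
from scipy.spatial.transform import Rotation as Ro
t=load("top1.npz");s=load("scene1.npz"); k=108/400
def raster(S,p,box,ss=8):
    x0,y0,x1,y1=box; h=cv2.convexHull(proj(S,p).astype(np.float32))[:,0]
    m=np.zeros(((y1-y0)*ss,(x1-x0)*ss),np.uint8)
    cv2.fillPoly(m,[np.round(((h-[x0,y0]+.5)*ss-.5)*16).astype(np.int32)],255,shift=4)
    m=cv2.GaussianBlur(m.astype(np.float32)/255,(0,0),ss*.45)
    return cv2.resize(m,(x1-x0,y1-y0),interpolation=cv2.INTER_AREA)
# tabs
C=np.array([[a,b,c] for a in(-.013,.013) for b in(-.005,.005) for c in(-.018,.018)])
def red(S,b): g=S["frame"][b[1]:b[3],b[0]:b[2]].astype(float); return np.clip((g[...,0]-g[...,1:].max(2)),0,None)
def rr(p):
    e=0
    for S,bx in((t,[(329,212,344,228),(370,213,385,228)]),(s,[(235,226,251,243),(208,256,225,273)])):
        for i in(0,1):
            m=raster(S,rack(p,C+[-.043,-.125*i,.117]),bx[i]); g=red(S,bx[i]); c=(m*g).sum()/(m*m).sum(); e+=((g/c-m)**2).sum()
    return e
p0=np.load("rack.npy")
w=minimize(rr,p0,method="Nelder-Mead",options=dict(initial_simplex=p0+np.array([[0,0,0],[.006,0,0],[0,.006,0],[0,0,.05]])))
print("rack",w.x,np.rad2deg(w.x[2]),rr(p0),w.fun); np.save("rack.npy",w.x)
print("nest b",rack(w.x,[0,-.125,0]),"tab b",rack(w.x,[-.043,-.125,.121]))
# spindle
o=np.load("sander.npy")
tc=np.array([[148,137],[240,130],[245,240],[155,248]])*k+[170,160]
def back(S,uv,z):
    R=np.array(S["R"]);c=-R.T@S["t"];d=R.T@np.array([(uv[0]-S["cx"])/S["fx"],(uv[1]-S["cy"])/S["fy"],1]);return c+d*(z-c[2])/d[2]
TH=np.array([back(t,u,.045) for u in tc]); print("throat",TH[:,:2].round(3).tolist(),TH.mean(0))
def D(rad,z,fl=.0068,n=64):
    a=np.linspace(0,2*np.pi,n,endpoint=False); return np.c_[np.minimum(rad*np.cos(a),fl),rad*np.sin(a),0*a+z]
def frame(tilt,az,rot): return (Ro.from_euler('z',az)*Ro.from_euler('y',tilt)*Ro.from_euler('z',-az)*Ro.from_euler('z',rot)).as_matrix()
B=[(t,(211,195,233,222),(221.86,204.67)),(s,(302,174,328,198),(320.1,190.7))]
az0=o[2]+np.pi
W=[]
for S,bx,mk in B:
    th=raster(S,TH,bx)>.98; Y,X=np.mgrid[bx[1]:bx[3],bx[0]:bx[2]]
    W.append(th&(np.hypot(X-mk[0],Y-mk[1])>3))
def cost(p,full=False):
    dx,dy,tilt,az=p; b=np.array([o[0]+dx,o[1]+dy,.04]); F=frame(tilt,az,np.pi*0+o[2]); e=0;M=[]
    for (S,bx,mk),w_ in zip(B,W):
        g=S["frame"][bx[1]:bx[3],bx[0]:bx[2],0]
        m=raster(S,np.vstack([D(.0115,0),D(.0115,.044),D(.0075,.056)])@F.T+b,bx)
        fl=raster(S,D(.026,0,1)@F.T+b,bx)*(1-m)
        A=np.c_[np.ones(w_.sum()),fl[w_],m[w_]]; c=np.linalg.lstsq(A,g[w_],rcond=None)[0]; q=g[w_]-A@c; e+=(q**2).mean()
        M.append((c,(q**2).mean()))
    return M if full else e/100+((dx/.002)**2+(dy/.002)**2+((az-az0)/.035)**2)*.3
best=None
for ti in np.deg2rad([25,30,35]):
    x=np.array([0,0,ti,az0]); w=minimize(cost,x,method="Nelder-Mead",options=dict(initial_simplex=x+np.vstack([np.zeros(4),np.diag([.003,.003,.06,.06])])))
    print(np.r_[w.x[:2]*1e3,np.rad2deg(w.x[2:]),w.fun].round(2),cost(w.x,True))
    if best is None or w.fun<best.fun: best=w
dx,dy,tilt,az=best.x; b=np.array([o[0]+dx,o[1]+dy,.04])
# rotation from red mark + line centroids
def rf(q):
    F=frame(tilt,az,q[0]); P=np.array([[q[1],0,0],[.0068,0,q[2]]])@F.T+b
    return np.r_[proj(t,P)-[[221.86,204.67],[221.51,210.48]],proj(s,P)-[[320.11,190.71],[314.94,186.19]]].ravel()
u=least_squares(rf,[0.1,.02,.03]);print("rot",np.rad2deg(u.x[0]),u.x[1:],u.fun.round(2))
for i in(0,1):
    z=least_squares(lambda q:np.r_[rf([q[0],*u.x[1:]])].reshape(4,2)[[i,i+2]].ravel(),[u.x[0]]);print(np.rad2deg(z.x))
np.savez("spin.npz",b=b,F=frame(tilt,az,u.x[0])); print(b,frame(tilt,az,u.x[0]).round(3))
E
python3 fit2.py
```

```text
rack [ 0.53901332 -0.14464774 -0.00718626] -0.4117424418298091 83.93617624635942 53.31342272434202
nest b [[ 0.53811504 -0.26964451  0.018     ]] tab b [[ 0.49511615 -0.26933551  0.139     ]]
throat [[0.59, 0.264], [0.597, 0.181], [0.496, 0.174], [0.489, 0.254]] [0.54282811 0.2182048  0.045     ]
[1.4000e-01 9.7000e-01 2.9610e+01 1.8564e+02 9.3000e-01] [(array([ 6.29273491, 18.00502663, 67.16240864]), np.float64(30.513601636432576)), (array([46.34877411,  3.68995673, 53.0591696 ]), np.float64(54.23269983418599))]
[  0.45   1.01  30.3  185.79   0.92] [(array([ 6.23495965, 18.11620382, 67.03672743]), np.float64(29.036521156699468)), (array([46.32133344,  3.873836  , 53.18576197]), np.float64(53.27735602488814))]
[  0.48   1.03  30.4  185.81   0.92] [(array([ 6.2207218 , 18.11973355, 66.93954583]), np.float64(29.009192493388806)), (array([46.29517578,  3.89641143, 53.15918942]), np.float64(53.037210683409235))]
rot 4.4636845783942105 [0.01715519 0.02525319] [ 0.02  0.43 -0.03  0.06  0.57  0.58  0.38 -0.17]
[5.31883942]
[-1.053669]
[0.54685044 0.2214721  0.04      ] [[ 0.861 -0.081 -0.502]
 [ 0.064  0.997 -0.051]
 [ 0.504  0.012  0.863]]
```

Spindle found: base (0.547, 0.221, 0.040), tilt about 30.3°, flat yaw about 4.5°. Next I'll pinch and lift finger b.

```bash
python3 - <<'E'
from h import *
from station import r
p=np.load("rack.npy"); yaw=np.rad2deg(p[2]); O=[180,0,yaw]
H=rack(p,[.07,-.125,.099])[0]; ex=rack(p,[1,0,0])[0]-rack(p,[0,0,0])[0]
def pt(th):
    a=np.arctan2(.022,.113)+th; R=np.hypot(.022,.113)
    return H-ex*R*np.cos(a)+np.array([0,0,R*np.sin(a)+.163])
t0=pt(0); print(t0, r.inverse_kinematics(t0,O), r.inverse_kinematics(pt(1.15),O))
r.reach(t0+[0,0,.08],O); r.servo_line(t0,speed=.12)
q=r.sense(); print(q["tcp_pos"],q["contact_force"])
r.grab(20); q=r.sense(); print(q["tcp_pos"],q["opening"],q["gripper_force"],q["contact_force"],q["clock"])
for th in np.linspace(0,1.15,9)[1:]:
    r.servo_line(pt(th),speed=.1); q=r.sense(); print(round(th,2),q["opening"].round(4),q["contact_force"].round(1))
r.let_go(); r.wait(.3); q=r.sense(); print(q["contact_force"],q["clock"])
g=np.array(q["tcp_pos"]); r.servo_line(g+[-.02,0,.05],speed=.2)
a=[160,0,20]
r.reach([.45,.05,.42],[180,0,20])
for n in("scene","top"): np.savez(n+"2.npz",**avg(r,n,5))
t=load("top2.npz");s=load("scene2.npz")
T=cv2.resize(t["frame"][172:247,305:405].astype(np.float32),(400,300),interpolation=cv2.INTER_CUBIC)
S=cv2.resize(s["frame"][225:300,200:300].astype(np.float32),(400,300),interpolation=cv2.INTER_CUBIC)
T2=cv2.resize(t["frame"][191:231,352:392].astype(np.float32),(300,300),interpolation=cv2.INTER_CUBIC)
S2=cv2.resize(s["frame"][265:305,212:252].astype(np.float32),(300,300),interpolation=cv2.INTER_CUBIC)
U=np.zeros((600,800,3),np.float32);U[:300,:400]=T;U[:300,400:]=S;U[300:,:300]=T2;U[300:,400:700]=S2
cv2.imwrite("pics/m3.png",np.clip(U[...,::-1]*1.5,0,255).astype(np.uint8)); print(r.sense()["clock"])
E
```

```text
[ 0.49511615 -0.26933551  0.302     ] [-3.20038571e+01 -1.54490969e-01  8.64339471e+01 -2.54444375e-14
  9.37205439e+01  5.84078853e+01] [-2.79205385e+01  1.16247301e+01  6.47578636e+01 -2.54444375e-14
  1.03617406e+02  6.24912039e+01]
[ 0.49527216 -0.26939261  0.30288578] [-0.92013577 -0.31949481  0.49577895]
[ 0.49513693 -0.26913765  0.30199844] 0.009801194445175137 19.999661408364773 [-0.52762151  1.02725436  0.19098149] 5.7583Traceback (most recent call last):
  File "<stdin>", line 13, in <module>
AttributeError: 'float' object has no attribute 'round'
```

The grip is good: opening 9.8 mm, so the tab is between the pads. I'll continue the arc.

```bash
python3 - <<'E'
from h import *
from station import r
p=np.load("rack.npy")
H=rack(p,[.07,-.125,.099])[0]; ex=rack(p,[1,0,0])[0]-rack(p,[0,0,0])[0]
def pt(th):
    a=np.arctan2(.022,.113)+th; R=np.hypot(.022,.113)
    return H-ex*R*np.cos(a)+np.array([0,0,R*np.sin(a)+.163])
for th in np.linspace(0,1.15,9)[2:]:
    r.servo_line(pt(th),speed=.1); q=r.sense(); print(round(th,2),round(q["opening"],4),np.round(q["contact_force"],1))
r.let_go(); r.wait(.3); q=r.sense(); print(q["contact_force"],q["clock"])
g=np.array(q["tcp_pos"]); r.servo_line(g+[-.02,0,.05],speed=.2)
r.reach([.45,.05,.42],[180,0,20])
for n in("scene","top"): np.savez(n+"2.npz",**avg(r,n,5))
t=load("top2.npz");s=load("scene2.npz")
c=lambda i,x,y,w,h,W:cv2.resize(i["frame"][y:y+h,x:x+w].astype(np.float32),(W,300),interpolation=cv2.INTER_CUBIC)
U=np.zeros((600,800,3),np.float32);U[:300,:400]=c(t,305,172,100,75,400);U[:300,400:]=c(s,200,225,100,75,400);U[300:,:300]=c(t,352,191,40,40,300);U[300:,400:700]=c(s,212,265,40,40,300)
cv2.imwrite("pics/m3.png",np.clip(U[...,::-1]*1.5,0,255).astype(np.uint8)); print(r.sense()["clock"])
E
```

```text
0.29 0.0098 [-1.2  4.4  0.6]
0.43 0.01 [ 0.2  4.6 -0.9]
0.57 0.0101 [ 2.1  4.6 -1.5]
0.72 0.0098 [ 2.6  5.4 -2.7]
0.86 0.0097 [ 1.4  5.3 -2.6]
1.01 0.0097 [ 2.2  6.1 -1.8]
1.15 0.0101 [ 1.1  4.5 -1.6]
[-0.54476838 -0.64572315 -0.2634599 ] 9.8417
12.0417
```

View pics/m3.png

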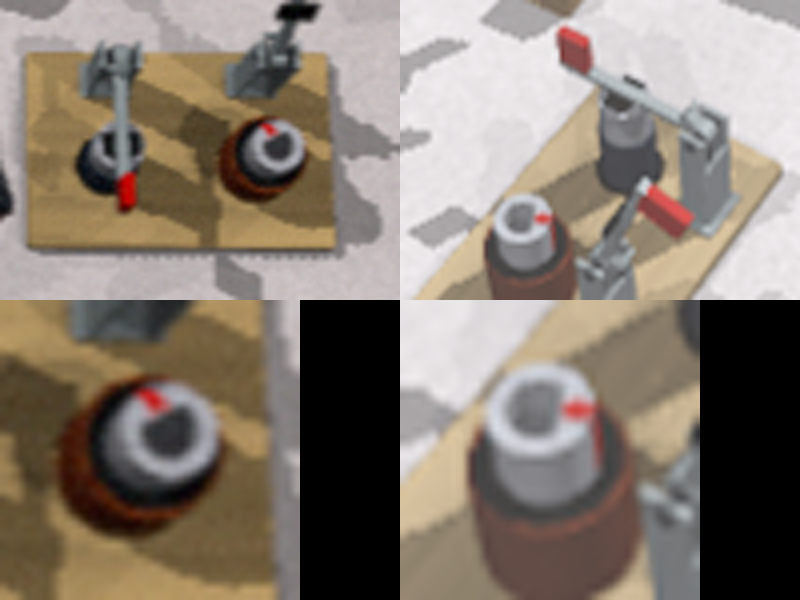

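Finger b is up and leaning back, and finger a is untouched. The drum's hub top is at about (374.6,208.5) in top and (230.7,279.3) in scene, with its red mark at top (372,204.5) and scene (235.6,279.5). Now I'll fit the drum pose.

```bash
cat > fit3.py <<'E'
from h import *
from scipy.optimize import minimize
t=load("top2.npz");s=load("scene2.npz")
def raster(S,p,box,ss=8):
    x0,y0,x1,y1=box; h=cv2.convexHull(proj(S,p).astype(np.float32))[:,0]
    m=np.zeros(((y1-y0)*ss,(x1-x0)*ss),np.uint8)
    cv2.fillPoly(m,[np.round(((h-[x0,y0]+.5)*ss-.5)*16).astype(np.int32)],255,shift=4)
    m=cv2.GaussianBlur(m.astype(np.float32)/255,(0,0),ss*.45)
    return cv2.resize(m,(x1-x0,y1-y0),interpolation=cv2.INTER_AREA)
a=np.linspace(0,2*np.pi,64,endpoint=False)
ci=lambda R,z:np.c_[R*np.cos(a),R*np.sin(a),0*a+z+.018]
hub=np.vstack([ci(.02,.055),ci(.02,.091)]);slv=np.vstack([ci(.032,0),ci(.032,.055)]);bore=ci(.0145,.091)
B=[(t,(352,191,392,231)),(s,(212,265,252,305))]
def cost(p,full=False):
    e=0;d=np.r_[p,0]
    for S,bx in B:
        f=S["frame"][bx[1]:bx[3],bx[0]:bx[2]]; g=f[...,1:].mean(2)
        m=raster(S,hub+d,bx); w=(np.maximum(m,raster(S,slv+d,bx))>.95)&(raster(S,bore+d,bx)<.05)&~(((f[...,0]-g)>70))
        A=np.c_[np.ones(w.sum()),m[w]];c=np.linalg.lstsq(A,g[w],rcond=None)[0];q=g[w]-A@c
        e+=(q**2).mean()/c[1]**2*100
    return e
x=np.array([.538,-.2696]); best=None
for x in np.array([[.538,-.2696],[.534,-.266],[.541,-.273]]):
    w=minimize(cost,x,method="Nelder-Mead",options=dict(initial_simplex=x+np.array([[0,0],[.003,0],[0,.003]])));print(w.x,w.fun,cost(x))
    if best is None or w.fun<best.fun: best=w
m1=[q for q in reds(t["frame"],(365,197,382,216),70)];m2=[q for q in reds(s["frame"],(226,273,245,285),60)];print(m1,m2)
M1=max(m1)[1:];M2=max(m2)[1:]
for c in(best.x,np.array([.5381,-.2696])):
    f=lambda q:np.r_[proj(t,[[c[0]+q[1]*np.cos(q[0]),c[1]+q[1]*np.sin(q[0]),.109]])[0]-M1,proj(s,[[c[0]+q[1]*np.cos(q[0]),c[1]+q[1]*np.sin(q[0]),.109]])[0]-M2]
    u=least_squares(f,[.3,.017]);print("d",np.rad2deg(u.x[0]),u.x[1],u.fun.round(2))
    print("proj hub top",proj(t,[[*c,.109]]),proj(s,[[*c,.109]]))
E
python3 fit3.py
```

```text
[ 0.53930909 -0.27116041] 9.810309769381712 12.06904538499897
[ 0.53911712 -0.27033882] 10.092787607944624 81.05902179422176
[ 0.539139   -0.27062486] 10.084665061357573 12.408994906168939
[(np.int32(4), np.float64(371.82951973849634), np.float64(203.74528539099825))] [(np.int32(5), np.float64(235.56127574083376), np.float64(279.18407835258665))]
d 35.905385652902105 0.015190728348925837 [-0.14  0.4   0.23  0.35]
proj hub top [[374.69589675 207.95317209]] [[230.3447406  279.86119967]]
d 28.536027579683793 0.015382037245328155 [-0.14  0.4   0.23  0.35]
proj hub top [[374.22164239 208.32903046]] [[230.33172036 279.26439617]]
```

```bash
cat >> h.py <<'E'
from scipy.spatial.transform import Rotation as Ro
def eul(M): return Ro.from_matrix(M).as_euler('xyz',degrees=True)
E
python3 - <<'E'
from h import *
from station import r
sp=np.load("spin.npz");b,F=sp["b"],sp["F"]; d=33.; ax=F[:,2]
for fl in(0,180):
    rel=Ro.from_euler('x',180,degrees=True).as_matrix()@Ro.from_euler('z',fl,degrees=True).as_matrix()
    T0=eul(Ro.from_euler('z',d,degrees=True).as_matrix()@rel);T1=eul(F@rel)
    W=[([.539,-.2704,.259],T0),([.539,-.2704,.424],T0),([.47,0,.44],T0),(b+ax*(.241+.12),T1),(b+ax*(.241+.075),T1),(b+ax*.241,T1)]
    for p,o in W:
        q=r.inverse_kinematics(p,o); print(fl,np.round(p,3),np.round(o,1),None if q is None else np.round(q,0))
E
```

```text
0 [ 0.539 -0.27   0.259] [180.   0.  33.] [-30.   7.  84.  -0.  90.  27.]
0 [ 0.539 -0.27   0.424] [180.   0.  33.] [-30.   6.  68.  -0. 106.  27.]
0 [0.47 0.   0.44] [180.   0.  33.] [ -4. -14.  85.  -0. 109.  53.]
0 [0.366 0.203 0.352] [-179.2  -30.3    4.3] [ 29. -37. 113. -12.  76. 114.]
0 [0.388 0.205 0.313] [-179.2  -30.3    4.3] [ 28. -34. 115. -11.  71. 114.]
0 [0.426 0.209 0.248] [-179.2  -30.3    4.3] [ 25. -26. 116. -11.  61. 114.]
180 [ 0.539 -0.27   0.259] [-180.    0. -147.] None
180 [ 0.539 -0.27   0.424] [-180.    0. -147.] None
180 [0.47 0.   0.44] [-180.    0. -147.] [  -4.  -14.   85.   -0.  109. -127.]
180 [0.366 0.203 0.352] [ 179.2   30.3 -175.7] [ 29. -37. 113. -12.  76. -66.]
180 [0.388 0.205 0.313] [ 179.2   30.3 -175.7] [ 28. -34. 115. -11.  71. -66.]
180 [0.426 0.209 0.248] [ 179.2   30.3 -175.7] [ 25. -26. 116. -11.  61. -66.]
```

```bash
python3 - <<'E'
from h import *
from station import r
sp=np.load("spin.npz");b,F=sp["b"],sp["F"]; ax=F[:,2]; rel=np.diag([1.,-1,-1])
T0=[180,0,33.];T1=eul(F@rel); g=np.array([.539,-.2704,.259])
r.reach([.539,-.2704,.38],T0); r.servo_line(g,speed=.15)
print(np.round(r.sense()["contact_force"],1))
r.grab(35); q=r.sense(); print(q["opening"],q["gripper_force"],np.round(q["contact_force"],1),np.round(q["torque"],2))
assert q["opening"]>.03
r.servo_line(g+[0,0,.165],speed=.2); q=r.sense(); print(q["opening"],np.round(q["contact_force"],1),np.round(q["torque"],2))
r.reach([.47,0,.44],T0)
r.reach(b+ax*(.241+.12),T1); q=r.sense(); print(q["opening"],np.round(q["contact_force"],1),np.round(q["torque"],2),q["tcp_pos"]-(b+ax*.361))
for n in("scene","top"): np.savez(n+"3.npz",**avg(r,n,5))
t=load("top3.npz");s=load("scene3.npz")
D=b+ax*.12
print(proj(t,[D+ax*.091,D+ax*.091+F[:,0]*.0165]),proj(s,[D+ax*.091,D+ax*.091+F[:,0]*.0165]))
c=lambda i,x,y,w,h:cv2.resize(i["frame"][y:y+h,x:x+w].astype(np.float32),(400,400),interpolation=cv2.INTER_CUBIC)
U=np.hstack([c(t,190,180,70,70),c(s,275,130,70,70)])
cv2.imwrite("pics/m4.png",np.clip(U[...,::-1]*1.5,0,255).astype(np.uint8)); print(r.sense()["clock"])
E
```

```text
[0.2 0.8 1. ]
0.03950905534469518 34.994269794551656 [-0.7  1.5  1. ] [0.16 0.28 0.04]
0.038955804442471514 [ 0.2  0.2 -5.3] [-0.06  0.11  0.01]
0.039537394835075006 [ 0.9 -0.2 -3.3] [-0.05  0.78  0.01] [ 0.00059116 -0.00065745  0.00019577]
[[215.10851465 234.71508504]
 [214.38864769 229.31467993]] [[290.27045386 142.98510986]
 [294.146776   142.25408119]]
18.6417
```

View pics/m4.png

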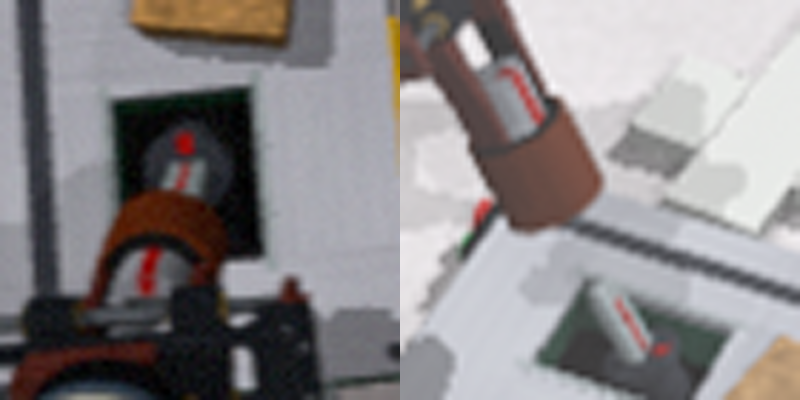

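The drum is held firmly, upper left of the spindle tip. The hub's red line shows at top crop (150,250–295) and scene crop (505–540,70–120), and its offset from the spindle line looks small. I'll measure the drum offset (u, v) and rotation φ against nominal in these images.

```bash
cat > fit4.py <<'E'
import sys
from h import *
from scipy.optimize import minimize
def raster(S,p,box,ss=8):
    x0,y0,x1,y1=box; h=cv2.convexHull(proj(S,p).astype(np.float32))[:,0]
    m=np.zeros(((y1-y0)*ss,(x1-x0)*ss),np.uint8)
    cv2.fillPoly(m,[np.round(((h-[x0,y0]+.5)*ss-.5)*16).astype(np.int32)],255,shift=4)
    m=cv2.GaussianBlur(m.astype(np.float32)/255,(0,0),ss*.45)
    return cv2.resize(m,(x1-x0,y1-y0),interpolation=cv2.INTER_AREA)
a=np.linspace(0,2*np.pi,64,endpoint=False)
ci=lambda R,z:np.c_[R*np.cos(a),R*np.sin(a),0*a+z]
slv=np.vstack([ci(.032,0),ci(.032,.055)]);up=np.vstack([ci(.026,.055),ci(.05,.075),ci(.05,.15)]);big=np.vstack([ci(.042,-.01),ci(.042,.055)])
def fit(t,s,D0,F):
    B=[(t,),(s,)]; BX=[]
    for S in(t,s):
        p=proj(S,(big)@F.T+D0); BX.append((*np.floor(p.min(0)).astype(int)-2,*np.ceil(p.max(0)).astype(int)+3))
    W=[(raster(S,big@F.T+D0,bx)>.9)&(raster(S,up@F.T+D0,bx)<.05) for S,bx in zip((t,s),BX)]
    def cost(p):
        e=0;d=D0+F@np.array([p[0],p[1],0])
        for S,bx,w in zip((t,s),BX,W):
            f=S["frame"][bx[1]:bx[3],bx[0]:bx[2]].astype(float); g=(f[...,0]-f[...,2])/(f.sum(2)+30)
            A=np.c_[np.ones(w.sum()),raster(S,slv@F.T+d,bx)[w]];c=np.linalg.lstsq(A,g[w],rcond=None)[0];e+=((g[w]-A@c)**2).mean()/c[1]**2*100
        return e
    w=minimize(cost,[0,0],method="Nelder-Mead",options=dict(initial_simplex=[[0,0],[.003,0],[0,.003]]))
    d=D0+F@np.array([*w.x,0]); print("u,v mm",(w.x*1e3).round(2),"cost",cost([0,0]),w.fun)
    for S,n in((t,"top"),(s,"scene")):
        L=lambda ph:proj(S,np.array([[.02*np.cos(ph),.02*np.sin(ph),z] for z in(.057,.088)])@F.T+d)
        P=L(0);x0,y0=np.floor(P.min(0)).astype(int)-4;x1,y1=np.ceil(P.max(0)).astype(int)+5
        f=S["frame"][y0:y1,x0:x1].astype(float);e=f[...,0]-f[...,1:].max(2); Y,X=np.mgrid[y0:y1,x0:x1]
        tv=(P[1]-P[0]);ln=np.hypot(*tv);tv/=ln;nv=np.array([-tv[1],tv[0]])
        q=np.stack([X-P[0,0],Y-P[0,1]],-1);al=q@tv;la=q@nv
        k=(al>.1*ln)&(al<.9*ln)&(abs(la)<3)&(e>45); wt=(e[k]-30)
        off=(wt*la[k]).sum()/wt.sum(); dl=((L(.1)-P)@nv).mean()/np.rad2deg(.1)
        print(n,"n",k.sum(),"lateral px",off.round(2),"px/deg",dl.round(3),"phi",(off/dl).round(1))
    return w.x
if __name__=="__main__":
    sp=np.load("spin.npz");b,F=sp["b"],sp["F"]
    fit(load("top3.npz"),load("scene3.npz"),b+F[:,2]*.12+np.array([.0006,-.0007,.0002]),F)
    # spindle line check, same way
    for S,n in((load("top1.npz"),"top"),(load("scene1.npz"),"scene")):
        G=lambda ph:proj(S,(Ro.from_euler('z',ph).apply([[.0068,0,.006],[.0068,0,.05]]))@F.T+b)
        print(n,"spindle line",G(0).round(2).tolist(),"px/rad",(G(.1)-G(0)).mean(0)/.1)
        bx=(213,200,231,222) if n=="top" else (304,174,326,196)
        f=S["frame"].astype(float);e=f[...,0]-f[...,1:].max(2);Y,X=np.nonzero(e>25);k=(X>bx[0])&(X<bx[2])&(Y>bx[1])&(Y<bx[3]);print([(x,y,int(e[y,x])) for x,y in zip(X[k],Y[k])])
E
python3 fit4.py
```

```text
u,v mm [-0.25  0.89] cost 10.193462222276159 9.53107904754589
top n 7 lateral px -0.74 px/deg 0.111 phi -6.6
scene n 7 lateral px -0.78 px/deg 0.066 phi -11.9
top spindle line [[222.06, 208.61], [220.7, 213.11]] px/rad [-2.06643954  0.26171919]
[(np.int64(221), np.int64(203), 34), (np.int64(222), np.int64(203), 50), (np.int64(223), np.int64(203), 29), (np.int64(221), np.int64(204), 68), (np.int64(222), np.int64(204), 91), (np.int64(223), np.int64(204), 59), (np.int64(221), np.int64(205), 69), (np.int64(222), np.int64(205), 92), (np.int64(223), np.int64(205), 65), (np.int64(221), np.int64(206), 51), (np.int64(222), np.int64(206), 84), (np.int64(223), np.int64(206), 58), (np.int64(222), np.int64(209), 38), (np.int64(222), np.int64(210), 42), (np.int64(221), np.int64(211), 38), (np.int64(222), np.int64(211), 32), (np.int64(221), np.int64(212), 47), (np.int64(222), np.int64(212), 25)]
scene spindle line [[317.59, 190.21], [312.37, 180.55]] px/rad [ 0.72180479 -1.21200354]
[(np.int64(313), np.int64(183), 41), (np.int64(314), np.int64(184), 32), (np.int64(314), np.int64(185), 45), (np.int64(315), np.int64(185), 27), (np.int64(315), np.int64(186), 36), (np.int64(315), np.int64(187), 27), (np.int64(316), np.int64(187), 29), (np.int64(316), np.int64(188), 41), (np.int64(317), np.int64(189), 28), (np.int64(317), np.int64(190), 31), (np.int64(320), np.int64(190), 35), (np.int64(321), np.int64(190), 32), (np.int64(319), np.int64(191), 28), (np.int64(320), np.int64(191), 55), (np.int64(321), np.int64(191), 41)]
```

Measured φ is about −7° and v about +0.9 mm. I'll correct both, step closer and measure again.

```bash
python3 - <<'E'
from h import *
from fit4 import fit
from station import r
sp=np.load("spin.npz");b,F=sp["b"],sp["F"]; ax=F[:,2]
off=F@np.array([.0002,-.0009,0])
T=eul(F@Ro.from_euler('z',7,degrees=True).as_matrix()@np.diag([1.,-1,-1]))
h=.085
r.servo_line(b+off+ax*(.241+h),T,speed=.1); r.wait(.2); q=r.sense(); er=q["tcp_pos"]-(b+off+ax*(.241+h));print(er,np.round(q["contact_force"],1),np.round(q["torque"],2))
for n in("scene","top"): np.savez(n+"4.npz",**avg(r,n,6))
fit(load("top4.npz"),load("scene4.npz"),b+ax*h+off+er,F); print(r.sense()["clock"])
t=load("top4.npz");s=load("scene4.npz")
c=lambda i,x,y,w,h:cv2.resize(i["frame"][y:y+h,x:x+w].astype(np.float32),(400,400),interpolation=cv2.INTER_CUBIC)
cv2.imwrite("pics/m5.png",np.clip(np.hstack([c(t,195,190,50,50),c(s,280,140,55,55)])[...,::-1]*1.5,0,255).astype(np.uint8))
E
```

```text
[-8.59867415e-05  9.55892017e-05  1.07184968e-03] [-0.1 -0.7 -4.3] [-0.06  0.82 -0.03]
u,v mm [-6.47  7.4 ] cost 9.718079642962152 5.606609916629656
top n 7 lateral px -1.54 px/deg 0.108 phi -14.3
scene n 10 lateral px 0.09 px/deg 0.064 phi 1.4
19.9417
```

View pics/m5.png

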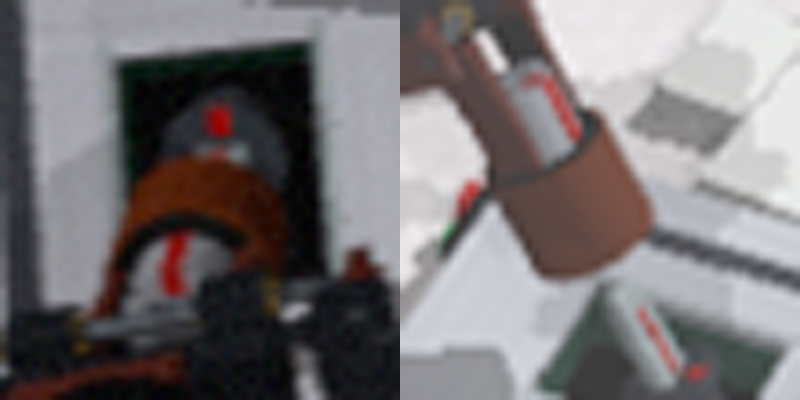

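```bash
python3 - <<'E'
from h import *
import fit4
sp=np.load("spin.npz");b,F=sp["b"],sp["F"]; ax=F[:,2]
class W: 
    def __init__(s,x): s.x=np.array(x);s.fun=0
fit4.minimize=lambda *a,**k:W([0,0])
for nm,h,off in(("3",.12,np.array([.0006,-.0007,.0002])),("4",.085,F@np.array([.0002,-.0009,0])+[0,0,.001])):
  for v in(0,.00045,.0009):
    print(nm,v); fit4.fit(load(f"top{nm}.npz"),load(f"scene{nm}.npz"),b+ax*h+off+F@np.array([-.0002,v,0]),F)
E
```

```text
3 0
u,v mm [0. 0.] cost 10.193528313980643 0
top n 7 lateral px -0.45 px/deg 0.111 phi -4.1
scene n 7 lateral px -0.61 px/deg 0.066 phi -9.3
3 0.00045
u,v mm [0. 0.] cost 9.663522893736188 0
top n 7 lateral px -0.6 px/deg 0.111 phi -5.4
scene n 7 lateral px -0.7 px/deg 0.066 phi -10.7
3 0.0009
u,v mm [0. 0.] cost 8.728131675046935 0
top n 7 lateral px -0.75 px/deg 0.111 phi -6.7
scene n 7 lateral px -0.79 px/deg 0.066 phi -12.1
4 0
u,v mm [0. 0.] cost 9.832864744961373 0
top n 6 lateral px 0.29 px/deg 0.108 phi 2.7
scene n 9 lateral px 0.13 px/deg 0.065 phi 1.9
4 0.00045
u,v mm [0. 0.] cost 9.530012487248623 0
top n 6 lateral px 0.15 px/deg 0.108 phi 1.4
scene n 9 lateral px 0.04 px/deg 0.065 phi 0.6
4 0.0009
u,v mm [0. 0.] cost 9.222302668934077 0
top n 6 lateral px 0.01 px/deg 0.108 phi 0.1
scene n 9 lateral px -0.05 px/deg 0.065 phi -0.8
```

Alignment is now about 0–2°. I'll insert stepwise with a force guard.

```bash
cat > ins.py <<'E'
from h import *
from station import r
sp=np.load("spin.npz");b,F=sp["b"],sp["F"]; ax=F[:,2]
f0=np.array([-.1,-.7,-4.3]);m0=np.array([-.06,.82,-.03])
def run(hs,uv=(.0002,-.0009),phi=7,lim=12,speed=.05,tilt=(0,0)):
    G=F@Ro.from_euler('xyz',[*tilt,0],degrees=True).as_matrix()
    T=eul(G@Ro.from_euler('z',phi,degrees=True).as_matrix()@np.diag([1.,-1,-1]))
    for h in hs:
        p=b+F@np.array([*uv,h])+G[:,2]*.241
        r.servo_line(p,T,speed=speed); q=r.sense()
        f=F.T@(q["contact_force"]-f0); m=F.T@(q["torque"]-m0)
        print(round(h*1e3,1),"f",f.round(1),"m",m.round(2),"err mm",(F.T@(q["tcp_pos"]-p)*1e3).round(1),round(q["clock"],1))
        if np.linalg.norm(f)>lim: return False
    return True
E
python3 - <<'E'
from ins import *
run(np.r_[.062,np.arange(.056,.030,-.004)])
E
```

```text
62.0 f [0.6 0.2 0.2] m [-0.04 -0.07  0.1 ] err mm [-0.1 -0.  -0.3] 20.6
56.0 f [-0.8  0.7  1.1] m [ 0.01 -0.03  0.02] err mm [-0.2 -0.  -0.3] 20.8
52.0 f [-0.1  0.6  0.2] m [-0.02 -0.02  0.07] err mm [-0.2 -0.  -0.3] 21.1
48.0 f [0.2 0.7 0.2] m [0.03 0.02 0.03] err mm [-0.2 -0.1 -0.4] 21.3
44.0 f [-1.5  1.  -0.9] m [0.26 0.27 0.05] err mm [-0.4  0.1 -0.6] 21.6
40.0 f [-1.5  2.5 -0. ] m [0.43 0.47 0.09] err mm [-0.4  0.1 -0.6] 21.8
36.0 f [-1.5  2.3 -1.6] m [ 0.54  0.49 -0.01] err mm [-0.3  0.  -0.5] 22.1
32.0 f [-3.5  3.1 -2.1] m [0.64 0.54 0.03] err mm [-0.2  0.  -0.3] 22.3
```

It is sliding on with only light side force (−x, +y). I'll shift slightly with that force and continue.

```bash
python3 - <<'E'
from ins import *
if run([.031],uv=(-.0004,-.0003)): run(np.arange(.028,.0015,-.0035),uv=(-.0006,-.0001))
E
```

```text
31.0 f [-2.2  2.1 -1.4] m [0.17 0.28 0.04] err mm [ 0.2 -0.1  0.1] 22.6
28.0 f [-0.8  1.3 -0.6] m [0.07 0.15 0.02] err mm [ 0.2 -0.2 -0. ] 22.8
24.5 f [ 0.3  0.5 -1.1] m [0.03 0.06 0.07] err mm [ 0.1 -0.1 -0.1] 23.1
21.0 f [0.2 0.6 1.3] m [-0.01 -0.01 -0.02] err mm [-0.  -0.1 -0.3] 23.3
17.5 f [ 0.7  1.2 -0.2] m [ 0.01 -0.03  0.06] err mm [-0.  -0.  -0.3] 23.6
14.0 f [-0.4  0.5 -0. ] m [ 0.   -0.01  0.03] err mm [-0.  -0.  -0.2] 23.8
10.5 f [ 0.7  0.5 -0.2] m [-0.06 -0.01  0.05] err mm [ 0.  -0.  -0.2] 24.1
7.0 f [ 0.6  1.3 -0.1] m [ 0.   -0.09  0.03] err mm [ 0.  -0.  -0.2] 24.3
3.5 f [ 1.   1.4 -1.4] m [ 0.08 -0.17 -0.01] err mm [-0.  -0.  -0.2] 24.6
```

Nearly frictionless. I'll go on in 1 mm steps until the axial force shows flange contact.

```bash
python3 - <<'E'
from ins import *
run(np.arange(.0025,-.0065,-.001),uv=(-.0005,0),lim=9,speed=.02)
E
```

```text
2.5 f [ 0.5  1.6 -0.5] m [ 0.14 -0.07 -0.03] err mm [-0.  0. -0.] 24.8
1.5 f [-1.6  0.8  3.5] m [0.03 0.22 0.03] err mm [0.  0.  0.2] 25.1
0.5 f [-5.8 -1.1 13.3] m [-0.25  0.93 -0.01] err mm [0.2 0.1 1.1] 25.3
```

```bash
python3 - <<'E'
from ins import *
run([.0005],uv=(-.0015,0),lim=30,speed=.02)
run([-.0002],uv=(-.0015,0),lim=30,speed=.02)
r.let_go(); r.wait(.4); q=r.sense(); print(q["contact_force"],q["opening"])
run([.002],uv=(-.0005,0))
r.grab(15); q=r.sense(); print("regrip",F.T@(q["contact_force"]-f0),q["opening"])
run([.001,0.,-.001],uv=(-.0005,0),lim=14,speed=.02)
E
```

```text
0.5 f [-2.4  0.1  9. ] m [-0.18  0.3   0.01] err mm [0.7 0.1 1.1] 25.6
-0.2 f [-4.7 -0.7 15.6] m [-0.37  0.84  0.04] err mm [0.9 0.1 1.7] 25.8
[-0.58833881 -0.34537903 -0.50878278] 0.0878843826677199
2.0 f [1.6 0.2 4.5] m [ 0.05 -0.51  0.02] err mm [0.2 0.  0.3] 27.4
regrip [2.47405399 1.62280296 3.44888623] 0.03956132458119193
1.0 f [-0.8  1.  10.9] m [0.13 0.12 0.05] err mm [0.2 0.3 0.7] 28.4
0.0 f [-2.6  1.  16.8] m [0.05 0.5  0.1 ] err mm [0.5 0.4 1.5] 28.6
```

The axial stop is firm, with the drum reaching about 1.5 mm from the estimated flange plane (within calibration). I'll release, back off and look.

```bash
python3 - <<'E'
from ins import *
r.let_go(); r.wait(.2)
run([.06],uv=(-.0005,0),lim=99,speed=.15)
r.reach([.40,-.05,.44],[180,0,33]); r.wait(.3)
for n in("scene","top"): np.savez(n+"5.npz",**avg(r,n,4))
t=load("top5.npz");s=load("scene5.npz")
for S in(t,s): print(proj(S,np.array([[0,0,.0],[0,0,.091],[.032,0,.055]])@F.T+b).round(1).tolist())
c=lambda i,x,y,w,h,W:cv2.resize(i["frame"][y:y+h,x:x+w].astype(np.float32),(W,300),interpolation=cv2.INTER_CUBIC)
U=np.vstack([np.hstack([c(t,195,185,60,45,400),c(s,285,155,60,45,400)]),np.hstack([c(t,170,140,240,180,400),c(s,180,130,240,180,400)])])
cv2.imwrite("pics/m6.png",np.clip(U[...,::-1]*1.5,0,255).astype(np.uint8)); print(r.sense()["clock"])
E
```

```text
60.0 f [1.6 0.8 2.7] m [-0.05 -0.47 -0.  ] err mm [-0.1  0.  -0.2] 30.3
[[222.5, 209.9], [219.6, 219.6], [219.6, 206.2]]
[[316.7, 191.6], [305.8, 171.5], [317.7, 178.8]]
32.1333
```

View pics/m6.png

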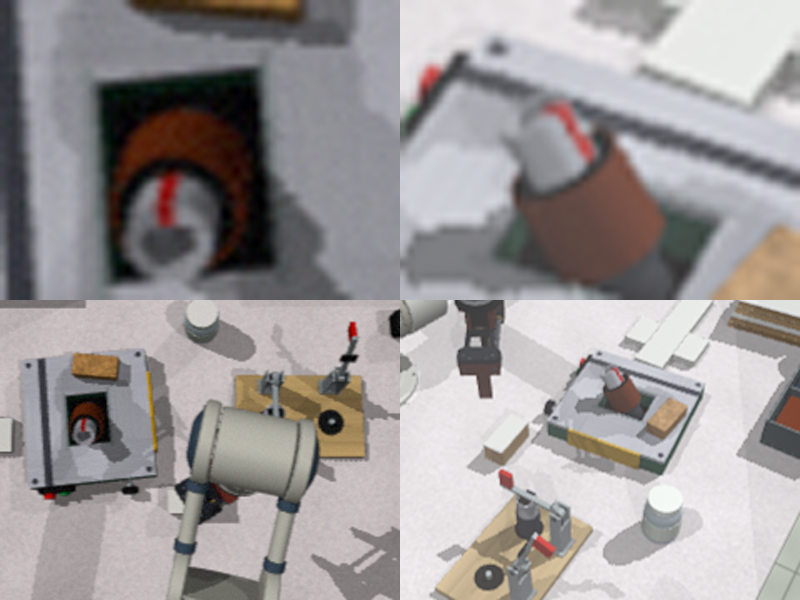

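The drum is on the spindle with its line up and away, and the spring finger is up. The drum's axial position needs a check. I'll fit its height along the axis from the silhouettes.

```bash
python3 - <<'E'
from h import *
from fit4 import raster,ci
from scipy.optimize import minimize
t=load("top5.npz");s=load("scene5.npz");sp=np.load("spin.npz");b,F=sp["b"],sp["F"]
slv=np.vstack([ci(.032,0),ci(.032,.055)]);hub=np.vstack([ci(.02,.055),ci(.02,.091)]);ring=np.vstack([ci(.0285,.0552)])
BX=[(205,193,237,233),(295,160,332,203)]
def cost(p,views=(0,1),tiltfit=True):
    G=F@Ro.from_euler('xy',p[3:5]).as_matrix(); d=b+F@np.array(p[:3]);e=0
    for i in views:
        S=(t,s)[i];bx=BX[i];f=S["frame"][bx[1]:bx[3],bx[0]:bx[2]].astype(float)
        hb=raster(S,hub@G.T+d,bx);rg=raster(S,ring@G.T+d,bx)*(1-hb);sl=raster(S,slv@G.T+d,bx)*(1-hb)*(1-rg)
        g=(f[...,0]-f[...,2])/(f.sum(2)+30); red=cv2.dilate(((f[...,0]-f[...,1:].max(2)>60)).astype(np.uint8),np.ones((2,2)))>0
        red&=hb>.1
        w=~red&(np.maximum(hb,sl)<2); w&=raster(S,np.vstack([ci(.04,-.008),ci(.03,.098)])@F.T+b,bx)>.5
        A=np.c_[np.ones(w.sum()),sl[w]];c=np.linalg.lstsq(A,g[w],rcond=None)[0];e+=((g[w]-A@c)**2).mean()/c[1]**2*100
    return e+((p[3]/.03)**2+(p[4]/.03)**2)*.2
for z in(0,.006):
    x=np.array([0,0,z,0,0]);w=minimize(cost,x,method="Nelder-Mead",options=dict(maxiter=800,initial_simplex=x+np.vstack([np.zeros(5),np.diag([.002,.002,.004,.03,.03])])))
    print((w.x[:3]*1e3).round(2),np.rad2deg(w.x[3:]).round(1),w.fun,cost(x))
E
```

```text
[-0.84  0.3   3.11] [ 1.2 -1.5] 7.081943105363394 13.007567772651903
[-0.79  0.5   2.95] [ 1.3 -1.7] 7.16727431403004 10.271661103712123
```

```bash
python3 - <<'E'
from h import *
from fit4 import raster,ci
from scipy.optimize import minimize
sp=np.load("spin.npz");b,F=sp["b"],sp["F"]
slv=np.vstack([ci(.032,0),ci(.032,.055)]);hub=np.vstack([ci(.02,.055),ci(.02,.091)]);ring=ci(.0285,.0552)
def run(nm,D,top=.062):
    t=load(f"top{nm}.npz");s=load(f"scene{nm}.npz")
    win=np.vstack([ci(.04,-.008),ci(.036,top)]);ex=np.vstack([ci(.0285,.0552),ci(.03,.075)])
    BX=[]
    for S in(t,s):
        q=proj(S,win@F.T+D);BX.append((*np.floor(q.min(0)).astype(int)-2,*np.ceil(q.max(0)).astype(int)+3))
    def cost(p):
        d=D+F@np.array(p[:3]);e=0
        for S,bx in zip((t,s),BX):
            f=S["frame"][bx[1]:bx[3],bx[0]:bx[2]].astype(float)
            hb=raster(S,hub@F.T+d,bx);rg=raster(S,ring@F.T+d,bx)*(1-hb);sl=raster(S,slv@F.T+d,bx)*(1-hb)*(1-rg)
            g=(f[...,0]-f[...,2])/(f.sum(2)+30)
            w=(raster(S,win@F.T+D,bx)>.5)&(raster(S,ex@F.T+D,bx)<.3)
            A=np.c_[np.ones(w.sum()),sl[w]];c=np.linalg.lstsq(A,g[w],rcond=None)[0];e+=((g[w]-A@c)**2).mean()/c[1]**2*100
        return e
    x=np.zeros(3);w=minimize(cost,x,method="Nelder-Mead",options=dict(initial_simplex=x+np.vstack([np.zeros(3),np.diag([.002,.002,.004])])))
    print(nm,(w.x*1e3).round(2),w.fun,cost(x))
run("3",b+F[:,2]*.12+np.array([.0006,-.0007,.0002]))
run("5",b)
E
```

```text
3 [ 1.4  -0.42  2.66] 9.446074588902695 10.743994930088096
5 [-0.26 -0.67  2.97] 6.03593177071277 7.836501297552365
```

At a known pose the silhouette method reads +2.7 mm, and the seated drum reads +3.0 mm. That puts the drum within about 0.3 mm of home, which agrees with the firm axial stop. I'm handing in.

```bash
python3 -c "
from station import r
print(r.hand_in())"
```

```text
the job is handed in; nothing more can be done
None
```

The wide drum's finger is latched up, and the drum is on the tilted spindle with its flat matched, pushed to a firm stop at the flange with at most about 17 N, and handed in at about 32 s; I touched nothing else, and full seating was judged from that stop and the camera fit (about 1 mm), not seen directly.

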